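# Seat the damper plate on the jiko

## Task

Cooking is over and the jiko is cold: close its mouth. Pick up the steel damper plate by its wooden grip and set it centred on the raised clay ring on top of the jiko, feeling for the place where the boss under the plate drops into the mouth, so that the plate lies level and flush with no edge overhanging, then let go. Be gentle with the brittle clay, and leave the other things on the trolley as they are.

Things in the scene. Friction and masses are not known exactly. Their poses are not given: they have to be found in the camera images.
- damper_center (a point): Loose round steel damper plate, 0.3-0.6 kg, flat on the trolley left or right of the robot. Point on its axis half-way up its 53 mm height, z up. On top a wooden grip bar on two studs: 74 mm long (this frame's x), 16 wide (y), 20 high, centre 16.5 mm above this point, 22 mm of air between disc and bar. See damper.
- damper: The same damper plate; origin on its axis at its underside, 26.5 mm below damper_center. From the bottom: a solid round boss 108 mm across and 6 mm deep (lower edge bevelled 1.5 mm), then a disc 150 mm across and 5 mm thick, then the grip bar on its studs.
- jiko: Fixed charcoal stove: waisted grey steel shell 240 mm across at the top, latched ash drawer at the foot of its front (its -x). Origin on the shell's axis at trolley level, z up. Flat shell top 170 mm up, three folded pot rests near its edge to 176 mm, the raised clay ring in its middle (see jiko_top). A contact force above 30 N on any part of the jiko cracks the clay.
- jiko_top (a point): Point on the SHELL's axis at the height of the clay ring's flat top (185 mm). Ring: 160 mm outside, concentric 113 mm straight mouth, 50 mm deep. Cemented in by hand, the ring's centre lies 6.5 mm from this point, in a direction that differs each time and is not given. Seated, damper_center is 20.5 mm above this point; a boss caught on the ring leaves it up to 6 mm higher, or tilted.
- pot: Dented aluminium pot, 176 mm across, 92 mm high, 2 lug handles to 111 mm from its axis; on the side of the trolley where the damper plate is not. Origin at the centre of its underside. Not to be disturbed.
- plates: Two nested turquoise plastic plates, 200 mm across, 25 mm high together. Origin at the centre of the underside. Not to be disturbed.
- mwiko: Flat wooden cooking paddle (mwiko), 363 mm long, blade 55 mm wide, lying across the back of the trolley. Origin under its middle, length along its x. Not to be disturbed.
- mug: White mug, 80 mm across, 85 mm high, in front of the jiko, to the left. Origin at the centre of its underside. Not to be disturbed.
- matchbox: Cardboard box 60 x 40 x 18 mm, lying flat. Origin at the centre of its underside. Not to be disturbed.
- salt: Glass jar 60 mm across, 110 mm high. Origin at the centre of its underside. Not to be disturbed.
There are look-alikes about, which are no part of the job. There is more than one size of the damper; the one meant has the size given above.

How it is judged:
By the outcome, as a careful person would: the job done as asked, in the order asked, and still so for the second after the job is handed in, with the robot touching nothing.
It also fails if it takes over 64 s, if anything falls off the work surface, if the arm or the gripper's body presses on something with over 40 N, if the wrist force passes 120 N, or if a joint passes its speed limit or range.

## Robot

A 6-joint arm with a two-finger parallel gripper is mounted at the origin on the work surface. World frame = base frame: x ahead of the robot, y to its left, z up, the work surface at z = 0. Lengths are in m, angles in rad, forces in N, time in s.
With the tool pointing down it reaches from about 0.275 to 0.75 m from the base axis. Payload 10.2 kg.
Tool frame: the origin (TCP) lies on the centre line of the jaws, within the pads' length; the fingertips stand 25 mm ahead of it and the grasp point (between the pads) lies 6 mm ahead of it (tip_extent is the distance from the TCP to the fingertips, in m); z points along the fingers, y is the direction in which the jaws open and shut (so a half turn about z gives the same grasp; the last joint's range is limited). The gripper opens to 88 mm and grips with 3 to 60 N. Pads are 18 mm wide; open, the fingers measure 123 mm over their backs; the gripper's body (75 mm by 187 mm) begins 45 mm behind the grasp point.
Start: joints at [-1.368, 0.313, 1.498, -0, 1.331, -0.223], TCP at [0.217, -0.478, 0.234] pointing down, gripper open.
Joint ranges: [-2.94, 2.94], [-0.97, 2.17], [0.19, 2.56], [-1.23, 4.37], [0.02, 3.11], [-2.88, 2.88]. Speed limits (rad/s): [2.39, 2.39, 3.01, 3.14, 3.14, 3.14].

## Interface

Orientations are given as a unit quaternion [w, x, y, z].
In Python, from plant import * gives the robot as it stands.
- The arm moves only by the tool move_arm, never from a script. Its argument "rows" is a list of rows, each a list of 5 numbers: the shift along the tool's x, y, z in m, then the turn about the tool's z in rad, then the closure, from -1 (fully open) to 1 (shut), so that 0 is half open. In form: [[x, y, z, yaw, claw], ...]. A call has 1 to 12 rows; each row shifts and turns the commanded pose from where the row before left it, along the tool's axes as they then stand; what a row does not reach is not made up. A row lasts 1/10 s, in which the tool goes at most 50 mm and 8.59 degrees, less where a joint would pass 70% of its speed; a pose out of reach is approached as far as the arm can. A call is refused whole if a number of a shift passes 0.05 or a number of a turn 0.15, either way. A call with a gripper value outside its range is refused whole. The fingers move at their own pace and stop on an object; the grip force is fixed at half the most. Time passes only in rows, so rows that do not move let the fingers close. It gives the time, the measured TCP pose, the force and the opening at its end, in the units of the state.
- read_state(): the state, without advancing time (a new reading comes with each control period).
- camera(name): name is "side" or "top"; returns (picture, depth): 420x560x3 uint8, red, green, blue; 420x560 float32, m along the optical axis (not along the pixel's ray), 0 where there is no reading.
- camera_info(name): a dict with "intrinsics" (3x3 intrinsics, pixels), "dist_coeffs" ([k1, k2, p1, p2, k3] as OpenCV has them; the pictures are not rectified), "position" and "attitude" of the camera in the world. Camera axes: x right, y up, looking along -z (the intrinsics and any distortion apply to the point x, -y, -z); pixel columns grow to the right and rows downward; lengths in m; the calibration is good to about 2 mm. A picture is of the moment at which its call begins. camera_info takes no time and is no camera call.
- close_job(): hands the job in, once; it reports no verdict.
Trained networks look in the newest picture that a camera, given by its name, has taken for a name from the list of things; names that differ only in an ending like _2 or _b are one class to them, and where a whole thing is asked for, a point or a joint stands for the part that bears it (a point fixed in the world has none). Each returns a list of dicts, best first, with "p" (0 to 1); they miss things now and then, are a little off and sometimes report something else, mostly with a low value. They report only what shows in the picture. A call takes as long as a camera call. They do not tell look-alikes from the thing itself.
- search_frame(camera, query): "at" ([x, y, z] in m, in world coordinates, good to about 4 mm: the middle of the surface that is visible of it).
- trace(camera, query): "pixels" (420x560 bool, what is visible of it).
The state is a dict: "clock": time; "joint_positions": joint angles; "joint_vel": joint speeds; "joint_torque": joint torques, N m; "tcp_pos": TCP position; "tool_rot": TCP orientation; "wrist_force": force on the tool from outside, world axes, zero at the start; "moment": the same for the moment, N m; "grip_width": finger opening in m.
Only numpy, scipy, OpenCV 4.12 (cv2) and the standard library are available. Lean on these libraries where they do the work, as an engineer would, in place of code of your own. Each camera call takes 0.05 s, during which the arm holds its last target.

## Working session

There is one attempt and no reset: what is moved stays moved. The work goes in short steps, Python scripts to look and compute and a tool call to move; the robot and the scene stay as the last step left them, time stands still between calls to the robot, and variables do not carry over. Pictures are saved under pics/ and viewed, and the job is handed in when it is done.

Besides the shell and the picture viewer there is one more tool, called after "Emit:" as name(argument=value, ...) on one line, values as JSON. move_arm: Moves the arm, as the interface text tells. Its arguments: {"type":"object","properties":{"rows":{"type":"array"}},"required":["rows"]}

```bash
ls; mkdir -p pics; python3 - <<'E'
from plant import *
import cv2,numpy as np
print(read_state())
for n in ("top","side"):
    i=camera_info(n);print(n,i)
    p,d=camera(n);cv2.imwrite(f"pics/{n}0.png",p[:,:,::-1]);np.savez(f"pics/{n}0.npz",p=p,d=d)
    for q in ("damper","jiko","pot"):
        print(q,[(np.round(r["at"],4),round(r["p"],2)) for r in search_frame(n,q)])
print(read_state()["clock"])
E
```

```text
pics
{'clock': 0.0, 'joint_positions': array([-1.36837709e+00,  3.13417982e-01,  1.49842734e+00,  1.38840209e-05,
        1.33099275e+00, -2.23385042e-01]), 'joint_vel': array([-0.00147658, -0.00098861,  0.00018695,  0.00040462,  0.00027449,
       -0.00129565]), 'joint_torque': array([-9.57949010e-05, -4.02216840e+01, -2.52267712e+01,  6.94338907e-02,
        3.52823851e-02, -1.17766122e-04]), 'tcp_pos': array([ 0.21680105, -0.47787183,  0.23338112]), 'tool_rot': array([-6.22605142e-04,  9.77421977e-01,  2.11295742e-01,  1.32696540e-05]), 'wrist_force': array([ 0.47501638, -0.61661942, -0.01796991]), 'moment': array([0.02672331, 0.03209079, 0.02051701]), 'grip_width': 0.08831740322901058}
top {'intrinsics': array([[467.71562174,   0.        , 280.6546465 ],
       [  0.        , 467.71562174, 208.3004612 ],
       [  0.        ,   0.        ,   1.        ]]), 'dist_coeffs': array([-0.04467467,  0.        ,  0.        ,  0.        ,  0.        ]), 'position': array([0.4247021 , 0.01614935, 1.31620831]), 'attitude': array([-0.69637348, -0.02824039,  0.02842445,  0.71656019])}
damper [(array([0.2107, 0.3968, 0.0138]), 0.7), (array([0.4889, 0.3157, 0.0113]), 0.68)]
jiko [(array([ 0.5638, -0.0301,  0.1693]), 0.81), (array([ 0.6977, -0.3806,  0.0179]), 0.43)]
pot [(array([ 0.4421, -0.304 ,  0.0085]), 0.62)]
side {'intrinsics': array([[488.12430375,   0.        , 275.84998163],
       [  0.        , 488.12430375, 199.49643022],
       [  0.        ,   0.        ,   1.        ]]), 'dist_coeffs': array([-0.03082046,  0.        ,  0.        ,  0.        ,  0.        ]), 'position': array([0.30279446, 0.85723431, 1.05266491]), 'attitude': array([-0.1060606 , -0.04881223,  0.36778903,  0.92255067])}
damper [(array([0.2127, 0.4043, 0.0144]), 0.79), (array([0.4836, 0.3217, 0.0116]), 0.68)]
jiko [(array([0.5498, 0.0191, 0.1658]), 0.61)]
pot [(array([ 0.4361, -0.3287,  0.0514]), 0.76), (array([0.4818, 0.3257, 0.0086]), 0.49)]
0.4
```

View pics/top0.png

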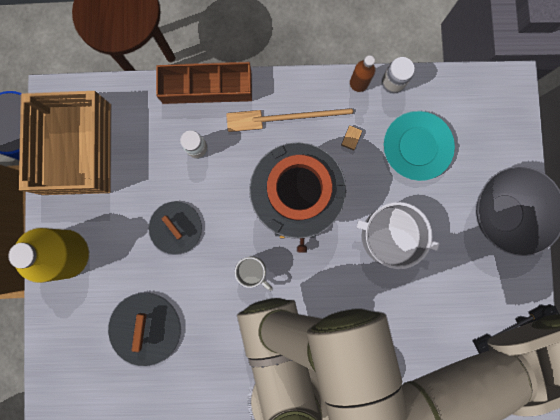

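View pics/side0.png

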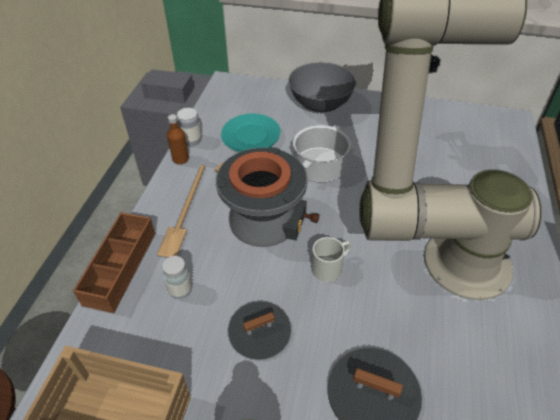

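```bash
cat > h.py <<'E'
import numpy as np,cv2
from scipy.spatial.transform import Rotation as R
from scipy.optimize import least_squares
def ray(info,uv):
    uv=np.asarray(uv,float).reshape(-1,1,2)
    n=cv2.undistortPoints(uv,info["intrinsics"],info["dist_coeffs"])[:,0]
    d=np.c_[n[:,0],-n[:,1],-np.ones(len(n))]
    q=info["attitude"];M=R.from_quat([q[1],q[2],q[3],q[0]]).as_matrix()
    return d@M.T
def plane(info,uv,z):
    r=ray(info,uv);p=info["position"];return p+r*((z-p[2])/r[:,2])[:,None]
def depthpts(info,uv,d):
    uv=np.asarray(uv,float);r=ray(info,uv);u=uv.astype(int)
    return info["position"]+r*d[u[:,1],u[:,0]][:,None]
def proj(info,P):
    q=info["attitude"];M=R.from_quat([q[1],q[2],q[3],q[0]]).as_matrix()
    c=(np.atleast_2d(P)-info["position"])@M; c=c*[1,-1,-1]
    return cv2.projectPoints(c,np.zeros(3),np.zeros(3),info["intrinsics"],info["dist_coeffs"])[0][:,0]
def circ(P,r=None):
    x0=[*P[:,:2].mean(0),r or .07]
    f=lambda v:np.hypot(P[:,0]-v[0],P[:,1]-v[1])-(r if r else v[2])
    return least_squares(f,x0,loss="soft_l1",f_scale=.001).x
E
python3 - <<'E'
from plant import *
from h import *
for n in ("top","side"):
    i=camera_info(n);f=np.load(f"pics/{n}0.npz");p,d=f["p"],f["d"]
    yy,xx=np.mgrid[:420,:560];uv=np.c_[xx.ravel(),yy.ravel()]
    hsv=cv2.cvtColor(p,cv2.COLOR_RGB2HSV)
    P=depthpts(i,uv,d).reshape(420,560,3)
    # table z
    print(n,"table z", np.median(P[...,2][(abs(P[...,0]-.35)<.03)&(abs(P[...,1]-.25)<.03)]))
    # damper
    for c in ((.489,.316),(.21,.40)):
        near=np.hypot(P[...,0]-c[0],P[...,1]-c[1])<.13
        g=near&(P[...,2]>.004)&(P[...,2]<.02)
        Q=P[g];print("disc z",np.median(Q[:,2]),"n",len(Q))
        m=np.uint8(near&(hsv[...,2]<110)&((hsv[...,1]<90)))
        v=p.astype(int)[int(proj(i,[*c,.011])[0][1]),int(proj(i,[*c,.011])[0][0])]
        hh=Q[:,:2]; ch=cv2.convexHull(hh.astype(np.float32))[:,0]
        print("depth hull circle",np.round(circ(ch),4))
        w=near&(hsv[...,1]>90)&(P[...,2]>.03)&(P[...,2]<.07)
        Q=P[w]; print("bar n",len(Q),np.median(Q[:,2]) , Q.max(0),)
        top=Q[Q[:,2]>.045][:,:2].astype(np.float32); print(" bar rect",cv2.minAreaRect(top), top.mean(0))
    # ring
    near=np.hypot(P[...,0]-.565,P[...,1]+.02)<.13
    m=near&(abs(P[...,2]-.185)<.005); Q=P[m];print("ring z",np.median(Q[:,2]),len(Q))
    ch=cv2.convexHull(Q[:,:2].astype(np.float32))[:,0];print(" outer depth",np.round(circ(ch),4))
    red=np.uint8(near&(hsv[...,1]>120)&((hsv[...,0]<15)|(hsv[...,0]>170)))
    cv2.imwrite(f"pics/red_{n}.png",red*255)
E
```

```text
top table z -0.0007810258280557258
disc z 0.0099995195574899 n 2150
depth hull circle [0.488  0.3147 0.1267]
bar n 164 0.051703164071509766 [0.51448454 0.33789213 0.05863176]
 bar rect ((0.48350846767425537, 0.3125111162662506), (0.07231307029724121, 0.015487069264054298), 36.2484245300293) [0.48360854 0.3122612 ]
disc z 0.01389980889012521 n 3811
depth hull circle [0.2089 0.3984 0.1276]
bar n 231 0.06735873181064811 [0.25522517 0.42017623 0.06998775]
 bar rect ((0.20711351931095123, 0.4018242359161377), (0.02400444634258747, 0.09888025373220444), 81.8349609375) [0.20774095 0.3987692 ]
ring z 0.1841744823792023 1636
 outer depth [ 0.5672 -0.032   0.0795]
side table z 0.0013628889708139358
disc z 0.011581284674891168 n 3512
depth hull circle [0.4891 0.3163 0.129 ]
bar n 285 0.0533589495314879 [0.51631853 0.34383272 0.05987028]
 bar rect ((0.4859126806259155, 0.3161160945892334), (0.0745202973484993, 0.0184677354991436), 38.423133850097656) [0.48529053 0.31789717]
disc z 0.016237910254690124 n 5165
depth hull circle [0.2105 0.3981 0.1272]
bar n 250 0.06315939846707047 [0.25654434 0.42348691 0.06998477]
 bar rect ((0.20770657062530518, 0.4047869145870209), (0.024012183770537376, 0.09892576932907104), 80.52328491210938) [0.20753303 0.41229877]
ring z 0.18663573555043445 1175
 outer depth [ 0.5452 -0.0325  0.104 ]
```

```bash
cat >> h.py <<'E'
def edgefit(info,img,c,z,r,w=.012,it=5,sign=0,n=180):
    """img float single-channel; subpixel radial edge points; returns centre, rms, inliers"""
    c=np.array(c,float);a=np.linspace(0,2*np.pi,n,endpoint=False);s=np.arange(-w,w,.0004)
    for k in range(it):
        rr=r+s;X=c[0]+np.cos(a)[:,None]*rr;Y=c[1]+np.sin(a)[:,None]*rr
        uv=proj(info,np.c_[X.ravel(),Y.ravel(),np.full(X.size,z)]).astype(np.float32)
        g=cv2.remap(img.astype(np.float32),uv[:,0].reshape(X.shape),uv[:,1].reshape(X.shape),cv2.INTER_LINEAR)
        g=cv2.GaussianBlur(g,(0,0),2.,sigmaY=.1)
        D=np.gradient(g,axis=1);D=D*sign if sign else abs(D)
        D[:,:4]=0;D[:,-4:]=0
        j=D.argmax(1);st=D.max(1);ok=st>.35*np.percentile(st,80)
        pr=rr[j];P=np.c_[c[0]+np.cos(a)*pr,c[1]+np.sin(a)*pr][ok]
        f=lambda v:np.hypot(P[:,0]-v[0],P[:,1]-v[1])-v[2]
        o=least_squares(f,[*c,r],loss="cauchy",f_scale=.0007)
        c=o.x[:2];res=f(o.x);inl=abs(res)<.002
        w=max(.005,w*.8);s=np.arange(-w,w,.0004)
    return c,o.x[2],np.sqrt((res[inl]**2).mean()),inl.sum()
E
python3 - <<'E'
from plant import *
from h import *
for n in ("top","side"):
    i=camera_info(n);f=np.load(f"pics/{n}0.npz");p=f["p"].astype(float)
    gray=p.mean(2); red=p[...,0]-p[...,1]
    print(n,"disc",edgefit(i,gray,(.488,.315),.011,.075,sign=1))
    print(" disc base z",edgefit(i,gray,(.488,.315),.006,.075,sign=1))
    print(" outer",edgefit(i,red,(.567,-.032),.185,.08,sign=-1))
    print(" inner",edgefit(i,red,(.567,-.032),.185,.0565,sign=1))
    print(" shell",edgefit(i,gray,(.567,-.03),.17,.12,sign=1))
    big=p.copy()
    for (c,z,r) in (((.488,.315),.011,.075),((.567,-.032),.185,.08),((.567,-.032),.185,.0565)):
        a=np.linspace(0,6.3,100);uv=proj(i,np.c_[c[0]+r*np.cos(a),c[1]+r*np.sin(a),a*0+z])
        cv2.polylines(big,[np.int32(uv*8)],0,(0,255,0),1,shift=3)
    u=proj(i,[.53,.12,.1])[0].astype(int)
    cr=big[max(0,u[1]-110):u[1]+130,max(0,u[0]-130):u[0]+130]
    cv2.imwrite(f"pics/fit_{n}.png",cv2.resize(cr,None,fx=2.3,fy=2.3)[:,:,::-1])
E
```

```text
top disc (array([0.48417246, 0.31147816]), np.float64(0.07491414704253428), np.float64(0.0006172928980986478), np.int64(146))
 disc base z (array([0.48442391, 0.31262734]), np.float64(0.07519057476022793), np.float64(0.0006334035964827324), np.int64(146))
 outer (array([ 0.56713642, -0.03148703]), np.float64(0.07968093802207779), np.float64(0.0003871289713759385), np.int64(180))
 inner (array([ 0.56766755, -0.03150138]), np.float64(0.05620337772720828), np.float64(0.0004164405074853339), np.int64(177))
 shell (array([ 0.56270905, -0.02719795]), np.float64(0.11720453312398707), np.float64(0.00053906016223298), np.int64(156))
side disc (array([0.48571811, 0.31404851]), np.float64(0.07550363832468973), np.float64(0.0009186761705884919), np.int64(175))
 disc base z (array([0.48665679, 0.31141431]), np.float64(0.07588234161932268), np.float64(0.0008813348109923496), np.int64(179))
 outer (array([ 0.56879658, -0.03050183]), np.float64(0.08078236279998055), np.float64(0.0007947665004633908), np.int64(132))
 inner (array([ 0.56938727, -0.03223682]), np.float64(0.05626106433895477), np.float64(0.0007590989272505201), np.int64(137))
 shell (array([ 0.56444296, -0.02919868]), np.float64(0.11731541263510395), np.float64(0.000621979042262934), np.int64(128))[ WARN:0@0.675] global loadsave.cpp:1063 imwrite_ Unsupported depth image for selected encoder is fallbacked to CV_8U.
```

View pics/fit_side.png

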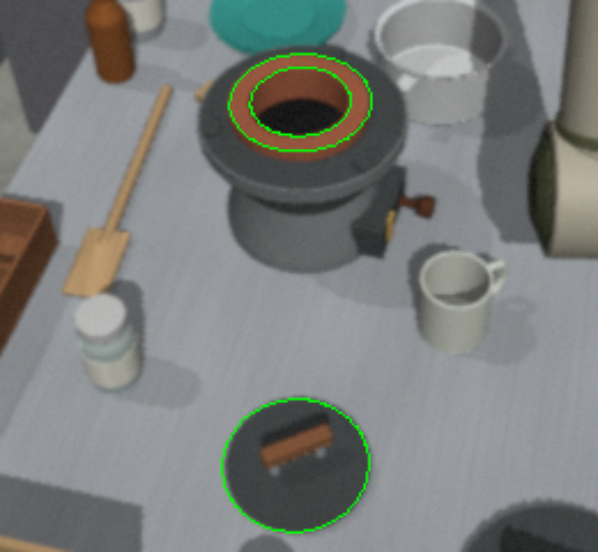

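View pics/fit_top.png

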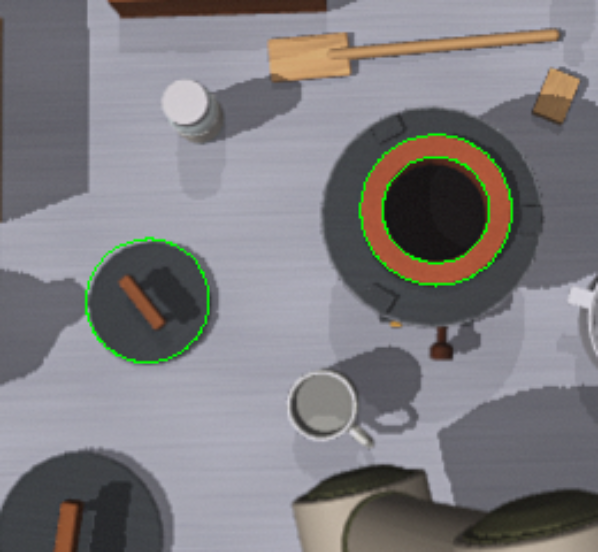

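Emit:
move_arm(rows=[[0,0,-0.03,-0.11,-1],[0,0,-0.03,-0.11,-1],[0.035,-0.024,0,0,-1],[0.035,-0.024,0,0,-1],[0.035,-0.024,0,0,-1],[0.035,-0.024,0,0,-1],[0.035,-0.024,0,0,-1],[0.035,-0.024,0,0,-1],[0.035,-0.024,0,0,-1],[0.035,-0.024,0,0,-1],[0.035,-0.024,0,0,-1],[0.035,-0.024,0,0,-1]])

```text
clock: 1.6
tcp_pos: [0.352, -0.0741, 0.2942]
tool_rot: [0.0, 0.948, 0.317, 0.0]
wrist_force: [0.9, -0.1, -0.8]
grip_width: 0.088
```

Emit:
move_arm(rows=[[0.035,-0.024,0,0,-1],[0.035,-0.024,0,0,-1],[0.035,-0.024,0,0,-1],[0.035,-0.024,0,0,-1],[0.035,-0.024,0,0,-1],[0.035,-0.024,0,0,-1],[0.035,-0.024,0,0,-1],[0.035,-0.024,0,0,-1],[0,0,0,0,-1]])

```text
clock: 2.5
tcp_pos: [0.4603, 0.2494, 0.2929]
tool_rot: [-0.0, 0.948, 0.319, -0.0]
wrist_force: [0.7, 0.6, 0.9]
grip_width: 0.0879
```

```bash
cat >> h.py <<'E'
def tool(s):
    q=s["tool_rot"];return R.from_quat([q[1],q[2],q[3],q[0]]).as_matrix()
def delta(s,target):
    return tool(s).T@(np.array(target)-s["tcp_pos"])
def yaw(s):
    M=tool(s);return np.degrees(np.arctan2(M[1,0],M[0,0]))
E
cat > st.py <<'E'
from plant import *
from h import *
import sys
s=read_state();np.set_printoptions(precision=4,suppress=True)
print("t",round(s["clock"],2),"tcp",s["tcp_pos"],"yaw",yaw(s),"zaxis",tool(s)[:,2],"F",s["wrist_force"],"M",s["moment"],"w",s["grip_width"],"q",s["joint_positions"])
if len(sys.argv)>3: print("tool delta",delta(s,[float(v) for v in sys.argv[1:4]]))
E
python3 st.py .485 .313 .15
```

```text
t 2.5 tcp [0.4603 0.2494 0.2929] yaw 37.22739603433698 zaxis [-0.0011  0.0005 -1.    ] F [0.6516 0.6162 0.8563] M [-0.0169 -0.0314 -0.017 ] w 0.087939191343598 q [0.2722 0.2744 1.3956 0.0008 1.4726 1.1932]
tool delta [ 0.0583 -0.0355  0.143 ]
```

Emit:
move_arm(rows=[[0.029,-0.0175,0.03,0,-1],[0.029,-0.018,0.03,0,-1],[0,0,0.04,0,-1],[0,0,0.04,0,-1],[0,0,0.02,0,-1],[0,0,0,0,-1]])

```text
clock: 3.1
tcp_pos: [0.4836, 0.3082, 0.1313]
tool_rot: [0.0, 0.948, 0.317, -0.003]
wrist_force: [0.0, 0.8, 0.1]
grip_width: 0.0881
```

```bash
python3 st.py .485 .313 .048; python3 - <<'E'
from plant import *
import cv2
p,d=camera("side");cv2.imwrite("pics/side1.png",cv2.resize(p[200:420,100:420],None,fx=2.4,fy=2.4)[:,:,::-1])
E
```

```text
t 3.1 tcp [0.4836 0.3082 0.1313] yaw 36.97843301740056 zaxis [-0.0053 -0.0022 -1.    ] F [0.0475 0.7518 0.0834] M [0.0075 0.0053 0.0088] w 0.08805507572424069 q [ 0.3632  0.5164  1.4781 -0.0002  1.1528  1.2887]
tool delta [ 0.0044 -0.0029  0.0833]
```

View pics/side1.png

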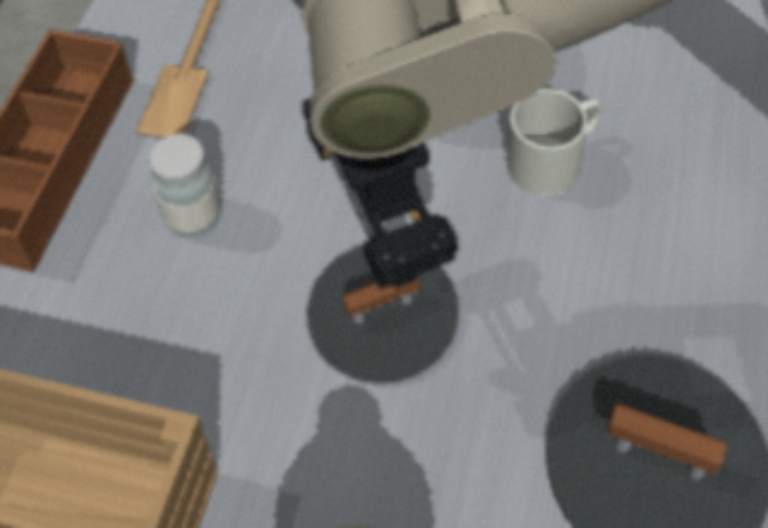

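The picture shows the small damper's grip around (380,295), with the open jaws straight above it and aligned to the bar. I'm descending now.

Emit:
move_arm(rows=[[0.001,-0.001,0.02,0,-1],[0,0,0.02,0,-1],[0,0,0.015,0,-1],[0,0,0.01,0,-1],[0,0,0,0,-1],[0,0,0,0,-1]])

```text
clock: 3.75
tcp_pos: [0.4858, 0.3108, 0.0702]
tool_rot: [-0.0, 0.948, 0.317, 0.001]
wrist_force: [0.5, -0.3, 1.4]
grip_width: 0.0879
```

```bash
python3 st.py .485 .313 .048
```

```text
t 3.75 tcp [0.4858 0.3108 0.0702] yaw 36.995125686947425 zaxis [ 0.0018  0.0007 -1.    ] F [ 0.4738 -0.3145  1.4063] M [0.0186 0.0356 0.0326] w 0.0879297475759576 q [ 0.3662  0.596   1.5268 -0.      1.0169  1.2913]
tool delta [ 0.0006 -0.0022  0.0222]
```

Emit:
move_arm(rows=[[0,-0.002,0.01,0,-1],[0,0,0.008,0,-1],[0,0,0.003,0,-1],[0,0,0,0,-1],[0,0,0,0,-1]])

```text
clock: 4.25
tcp_pos: [0.484, 0.3123, 0.048]
tool_rot: [-0.0, 0.948, 0.317, 0.0]
wrist_force: [0.5, -0.2, 0.6]
grip_width: 0.0879
```

```bash
python3 st.py .485 .313 .048
```

```text
t 4.25 tcp [0.484  0.3123 0.048 ] yaw 37.00072089291908 zaxis [ 0.0001  0.     -1.    ] F [ 0.5252 -0.2307  0.5552] M [-0.0327 -0.0521  0.0182] w 0.08786798868223408 q [ 0.3697  0.6272  1.5416 -0.      0.9727  1.2947]
tool delta [0.0012 0.     0.    ]
```

Emit:
move_arm(rows=[[0.001,0,0,0,1],[0,0,0,0,1],[0,0,0,0,1],[0,0,0,0,1],[0,0,0,0,1],[0,0,0,0,1],[0,0,0,0,1],[0,0,0,0,1]])

```text
clock: 5.05
tcp_pos: [0.4847, 0.3129, 0.0479]
tool_rot: [0.0, 0.948, 0.317, -0.0]
wrist_force: [-0.2, 0.1, 0.4]
grip_width: 0.0263
```

```bash
python3 st.py .485 .313 .048
```

```text
t 5.05 tcp [0.4847 0.3129 0.0479] yaw 37.003212486432986 zaxis [-0.0001 -0.     -1.    ] F [-0.1537  0.0563  0.4141] M [-0.0157 -0.0159 -0.0235] w 0.026305653271006653 q [ 0.3702  0.629   1.5386 -0.      0.9741  1.2952]
tool delta [ 0.0003  0.0001 -0.0001]
```

Emit:
move_arm(rows=[[0,0,0,0,1],[0,0,0,0,1],[0,0,0,0,1],[0,0,0,0,1],[0,0,0,0,1]])

```text
clock: 5.55
tcp_pos: [0.4852, 0.3131, 0.0487]
tool_rot: [-0.0, 0.948, 0.317, 0.001]
wrist_force: [-0.3, -0.6, 5.3]
grip_width: 0.0003
```

```bash
python3 st.py .485 .313 .048
```

```text
t 5.55 tcp [0.4852 0.3131 0.0487] yaw 37.00123488336032 zaxis [ 0.0015  0.0007 -1.    ] F [-0.2627 -0.6019  5.309 ] M [-0.0147  0.124  -0.0081] w 0.0002981939471847756 q [0.3703 0.6281 1.5377 0.0001 0.9741 1.2952]
tool delta [-0.0002 -0.      0.0007]
```

```bash
python3 - <<'E'
from plant import *
import cv2
p,d=camera("side");cv2.imwrite("pics/side2.png",cv2.resize(p[200:420,150:420],None,fx=2.6,fy=2.6)[:,:,::-1])
p,d=camera("top");cv2.imwrite("pics/top2.png",cv2.resize(p[120:320,60:300],None,fx=2.8,fy=2.8)[:,:,::-1])
E
```

```text
(no output)
```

View pics/side2.png

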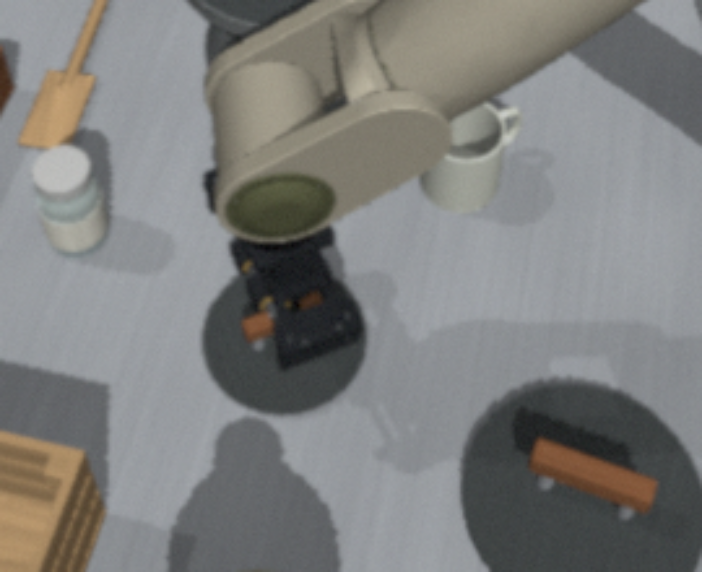

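View pics/top2.png

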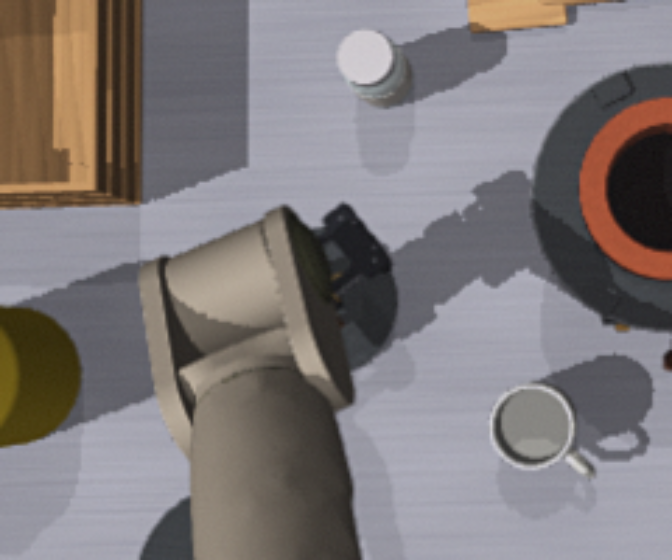

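```bash
python3 - <<'E'
from plant import *
from h import *
s=read_state();print(s["grip_width"],s["clock"])
p,d=camera("side");i=camera_info("side")
np.savez("pics/side3.npz",p=p,d=d)
v=np.clip(p.astype(float)*1.6+15,0,255).astype(np.uint8)
u=proj(i,[.485,.313,.05])[0].astype(int);print(u)
cr=cv2.resize(v[u[1]-50:u[1]+50,u[0]-60:u[0]+60],None,fx=6,fy=6,interpolation=cv2.INTER_CUBIC)
cv2.imwrite("pics/side3.png",cr[:,:,::-1])
yy,xx=np.mgrid[:420,:560];P=depthpts(i,np.c_[xx.ravel(),yy.ravel()],d).reshape(420,560,3)
hsv=cv2.cvtColor(p,cv2.COLOR_RGB2HSV)
w=(hsv[...,1]>90)&(np.hypot(P[...,0]-.485,P[...,1]-.313)<.09)
for y,x in np.argwhere(w)[::6]: print(x,y,np.round(P[y,x],3),end=';')
print()
for y in range(u[1]-24,u[1]+30,4): print(y,[tuple(np.round(P[y,x]*1000).astype(int)) for x in range(u[0]-12,u[0]+26,6)])
E
```

```text
0.0005474321389432742 5.65
[258 319]
253 294 [0.48  0.352 0.219];245 300 [0.509 0.324 0.144];244 302 [0.512 0.326 0.137];270 312 [0.464 0.29  0.055];271 313 [0.461 0.293 0.056];267 314 [0.459 0.331 0.116];273 314 [0.444 0.337 0.131];266 315 [0.471 0.3   0.056];272 315 [0.458 0.296 0.054];261 316 [0.471 0.338 0.114];268 316 [0.466 0.301 0.054];251 317 [0.487 0.357 0.136];267 317 [0.468 0.305 0.055];264 318 [0.47  0.32  0.076];249 320 [0.492 0.357 0.122];248 321 [0.508 0.323 0.053];245 322 [0.514 0.326 0.051];251 322 [0.501 0.324 0.053];246 323 [0.511 0.329 0.053];252 323 [0.497 0.328 0.057];246 324 [0.51  0.332 0.055];252 324 [0.496 0.331 0.058];246 325 [0.509 0.336 0.057];252 325 [0.496 0.332 0.055];246 326 [0.509 0.337 0.054];252 326 [0.497 0.33  0.047];247 327 [0.505 0.34  0.057];253 327 [0.495 0.329 0.041];248 328 [0.504 0.338 0.049];254 328 [0.47  0.392 0.159];250 329 [0.5   0.337 0.044];
295 [(np.int64(496), np.int64(350), np.int64(208)), (np.int64(482), np.int64(352), np.int64(216)), (np.int64(471), np.int64(348), np.int64(213)), (np.int64(461), np.int64(342), np.int64(208)), (
[... 3733 characters left out ...]
)), (np.int64(427), np.int64(328), np.int64(12))]
343 [(np.int64(506), np.int64(357), np.int64(12)), (np.int64(492), np.int64(354), np.int64(12)), (np.int64(478), np.int64(352), np.int64(15)), (np.int64(465), np.int64(348), np.int64(13)), (np.int64(452), np.int64(343), np.int64(10)), (np.int64(438), np.int64(341), np.int64(10)), (np.int64(425), np.int64(338), np.int64(12))]
347 [(np.int64(503), np.int64(367), np.int64(13)), (np.int64(490), np.int64(362), np.int64(9)), (np.int64(476), np.int64(361), np.int64(12)), (np.int64(463), np.int64(357), np.int64(12)), (np.int64(450), np.int64(353), np.int64(9)), (np.int64(436), np.int64(351), np.int64(12)), (np.int64(423), np.int64(347), np.int64(9))]
```

View pics/side3.png

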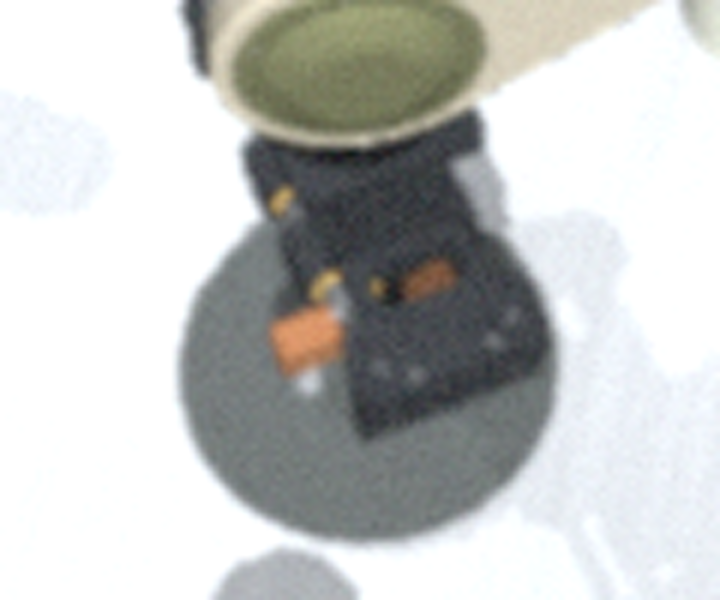

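Emit:
move_arm(rows=[[0,0,-0.004,0,1],[0,0,-0.004,0,1],[0,0,-0.004,0,1],[0,0,-0.004,0,1],[0,0,-0.004,0,1],[0,0,0,0,1],[0,0,0,0,1]])

```text
clock: 6.4
tcp_pos: [0.4847, 0.3129, 0.068]
tool_rot: [0.0, 0.948, 0.317, 0.0]
wrist_force: [-0.2, 0.2, -1.0]
grip_width: 0.0006
```

```bash
python3 st.py .485 .313 .048; python3 - <<'E'
from plant import *
from h import *
p,d=camera("side");i=camera_info("side")
v=np.clip(p.astype(float)*1.6+15,0,255).astype(np.uint8)
u=[258,319]
cr=cv2.resize(v[u[1]-50:u[1]+50,u[0]-60:u[0]+60],None,fx=6,fy=6,interpolation=cv2.INTER_CUBIC)
cv2.imwrite("pics/side4.png",cr[:,:,::-1])
yy,xx=np.mgrid[:420,:560];P=depthpts(i,np.c_[xx.ravel(),yy.ravel()],d).reshape(420,560,3)
for y in range(328,350,4): print(y,[tuple(np.round(P[y,x]*1000).astype(int).tolist()) for x in range(u[0]-24,u[0]+26,6)])
E
```

```text
t 6.4 tcp [0.4847 0.3129 0.068 ] yaw 37.001366735772606 zaxis [ 0.0001  0.     -1.    ] F [-0.1552  0.1624 -0.9567] M [ 0.0327  0.0123 -0.0484] w 0.0005842796436636092 q [ 0.3702  0.6003  1.5262 -0.      1.015   1.2952]
tool delta [0.0003 0.0001 0.02  ]
328 [(543, 328, 15), (530, 323, 12), (507, 342, 55), (497, 332, 42), (458, 402, 182), (447, 400, 182), (436, 395, 177), (426, 385, 165), (417, 368, 138)]
332 [(541, 337, 12), (526, 334, 14), (513, 332, 15), (499, 327, 12), (457, 406, 173), (447, 399, 164), (438, 387, 146), (445, 314, 11), (431, 312, 14)]
336 [(537, 347, 13), (524, 342, 10), (511, 339, 11), (497, 337, 12), (459, 404, 152), (469, 330, 12), (455, 329, 16), (442, 326, 15), (429, 321, 12)]
340 [(534, 357, 13), (521, 354, 14), (508, 349, 11), (494, 347, 14), (481, 342, 8), (467, 341, 13), (454, 336, 11), (440, 333, 10), (426, 330, 11)]
344 [(531, 367, 15), (518, 362, 11), (504, 360, 14), (491, 357, 13), (478, 353, 11), (464, 352, 16), (451, 347, 13), (437, 346, 16), (424, 341, 12)]
348 [(529, 375, 11), (516, 371, 9), (502, 370, 14), (489, 366, 13), (475, 363, 12), (461, 361, 16), (449, 357, 13), (435, 353, 12), (422, 351, 13)]
```

View pics/side4.png

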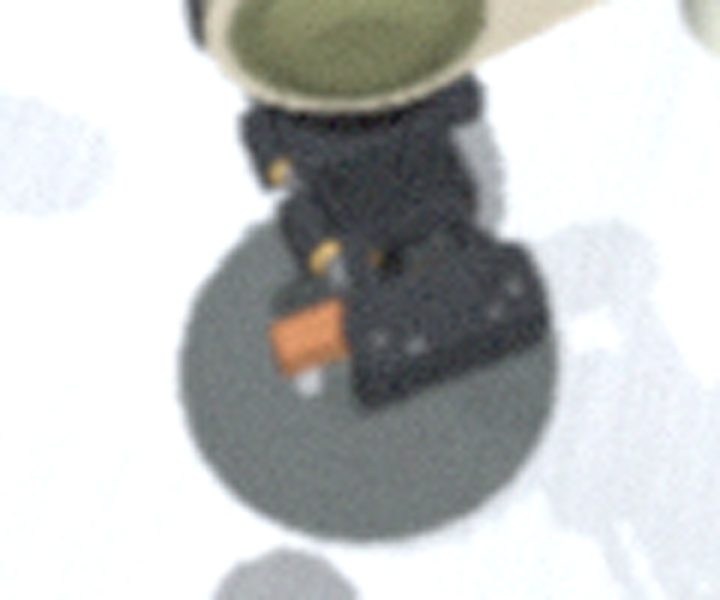

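Emit:
move_arm(rows=[[0,0,-0.04,0,1],[0,0,-0.04,0,1],[0,0,-0.04,0,1],[0,0,-0.02,0,1],[0,0,0,0,1],[0,0,0,0,1]])

```text
clock: 7.05
tcp_pos: [0.4844, 0.3127, 0.2068]
tool_rot: [0.0, 0.948, 0.317, -0.001]
wrist_force: [-0.4, -1.0, -1.2]
grip_width: 0.0002
```

```bash
python3 st.py .485 .313 .048; python3 - <<'E'
from plant import *
from h import *
s=read_state();M=tool(s)
for n in ("side","top"):
    p,d=camera(n);i=camera_info(n)
    v=np.clip(p.astype(float)*1.4+15,0,255).astype(np.uint8)
    u=proj(i,s["tcp_pos"])[0];t=proj(i,s["tcp_pos"]+M[:,2]*.025)[0]
    print(n,u,t)
    o=u.astype(int)-[50,55];o=np.maximum(o,0)
    cr=cv2.resize(v[o[1]:o[1]+110,o[0]:o[0]+120],None,fx=5,fy=5,interpolation=cv2.INTER_CUBIC)
    cr=np.ascontiguousarray(cr)
    for q,c in((u,(255,0,255)),(t,(0,0,255))): cv2.circle(cr,tuple(int(x) for x in (q-o)*5),4,c,-1)
    cv2.imwrite(f"pics/{n}5.png",cr[:,:,::-1])
E
```

```text
t 7.05 tcp [0.4844 0.3127 0.2068] yaw 36.99992182728934 zaxis [-0.0013 -0.0005 -1.    ] F [-0.4272 -0.9772 -1.1638] M [-0.0156  0.039   0.029 ] w 0.00021000414970488433 q [0.3702 0.4478 1.3764 0.     1.3187 1.2952]
tool delta [0.0009 0.0002 0.1588]
side [256.31782518 281.20822936] [256.82511303 287.94092882]
top [155.85857291 224.17872545] [158.5957088  224.66749282]
```

View pics/side5.png

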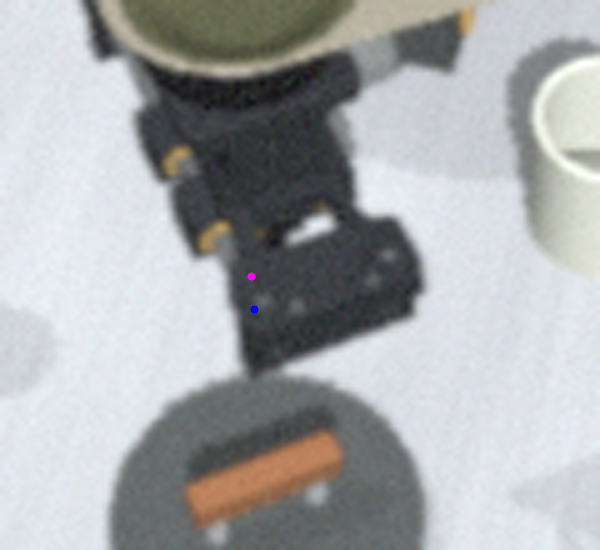

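View pics/top5.png

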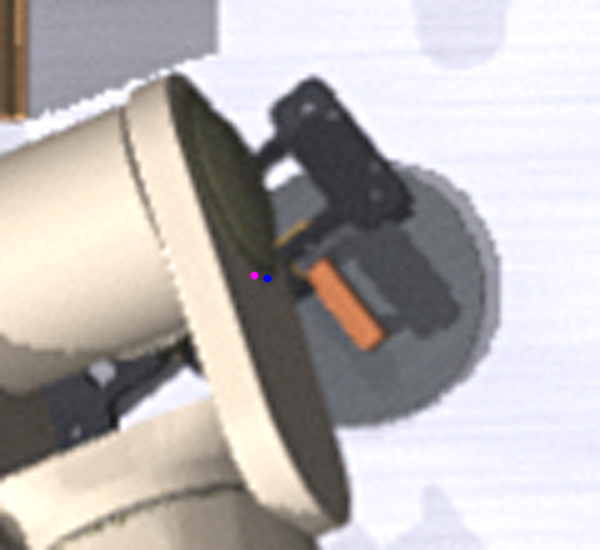

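```bash
python3 - <<'E'
from plant import *
from h import *
yy,xx=np.mgrid[:420,:560];uv=np.c_[xx.ravel(),yy.ravel()]
for n in ("side","top"):
    p,d=camera(n);i=camera_info(n);np.savez(f"pics/{n}6.npz",p=p,d=d)
    P=depthpts(i,uv,d).reshape(420,560,3);hsv=cv2.cvtColor(p,cv2.COLOR_RGB2HSV)
    w=(hsv[...,1]>90)&(np.hypot(P[...,0]-.485,P[...,1]-.313)<.09)&(P[...,2]<.08)&(P[...,2]>.03)
    ys,xs=np.nonzero(w);T=plane(i,np.c_[xs,ys],.053)[:,:2].astype(np.float32)
    print(n,len(xs),cv2.minAreaRect(T),T.mean(0),np.percentile(P[w][:,2],[5,50,95]))
    print(edgefit(i,p.astype(float).mean(2),(.4855,.313),.011,.075,sign=1))
    # gripper points near the TCP
    g=(np.hypot(P[...,0]-.485,P[...,1]-.313)<.12)&(P[...,2]>.1)&(P[...,2]<.30)
    s=read_state();L=(P[g]-s["tcp_pos"])@tool(s)
    h=np.histogram(L[:,2],bins=np.arange(-.1,.06,.01));print(h)
    for a in np.arange(-.05,.05,.01):
        q=L[(L[:,2]>a)&(L[:,2]<a+.01)]
        if len(q): print(round(a,2),len(q),"x",np.percentile(q[:,0],[2,50,98]).round(3),"y",np.percentile(q[:,1],[2,50,98]).round(3))
E
```

```text
side 282 ((0.4841381013393402, 0.3183434009552002), (0.07328645139932632, 0.02301977574825287), 37.104400634765625) [0.4843989  0.31834963] [0.0409238  0.05311449 0.05704667]
(array([0.48577165, 0.3139093 ]), np.float64(0.07544071441838439), np.float64(0.0008111895902013789), np.int64(163))
(array([ 90, 203, 152,  10,   1,   8,   0,   0,   0,   0,   0,   0,   0,
         0,   0]), array([-1.00000000e-01, -9.00000000e-02, -8.00000000e-02, -7.00000000e-02,
       -6.00000000e-02, -5.00000000e-02, -4.00000000e-02, -3.00000000e-02,
       -2.00000000e-02, -1.00000000e-02, -5.55111512e-17,  1.00000000e-02,
        2.00000000e-02,  3.00000000e-02,  4.00000000e-02,  5.00000000e-02]))
-0.05 8 x [-0.009 -0.004  0.001] y [-0.019 -0.018 -0.017]
top 125 ((0.47685757279396057, 0.3057018518447876), (0.054653048515319824, 0.016915155574679375), 36.68832778930664) [0.4769478  0.30565965] [0.04354198 0.05175955 0.05526744]
(array([0.48722374, 0.3037246 ]), np.float64(0.07600657308530884), np.float64(0.0009666442683966265), np.int64(109))
(array([ 21, 116,   8,   1,   0,   0,   0,   0,   0,   0,   0,   0,   0,
         0,   0]), array([-1.00000000e-01, -9.00000000e-02, -8.00000000e-02, -7.00000000e-02,
       -6.00000000e-02, -5.00000000e-02, -4.00000000e-02, -3.00000000e-02,
       -2.00000000e-02, -1.00000000e-02, -5.55111512e-17,  1.00000000e-02,
        2.00000000e-02,  3.00000000e-02,  4.00000000e-02,  5.00000000e-02]))
```

Emit:
move_arm(rows=[[0,0,-0.03,-0.14,1],[0,0,-0.03,-0.14,1],[0,0,0,-0.14,1],[0,0,0,-0.14,1],[0,0,0,-0.14,1],[0,0,0,-0.14,1],[0,0,0,-0.14,1],[0,0,0,-0.14,1],[0,0,0,-0.14,1],[0,0,0,-0.14,1],[0,0,0,0,1]])

```text
clock: 8.35
tcp_pos: [0.4846, 0.3128, 0.2671]
tool_rot: [-0.0, 0.52, 0.854, -0.001]
wrist_force: [0.5, -0.0, -0.3]
grip_width: 0.0002
```

```bash
python3 st.py; python3 - <<'E'
import plant
print([x for x in dir(plant) if not x.startswith("__")])
from plant import *
from h import *
s=read_state();M=tool(s)
p,d=camera("side");i=camera_info("side");np.savez("pics/side7.npz",p=p,d=d)
v=np.clip(p.astype(float)*2+15,0,255).astype(np.uint8)
pts=[s["tcp_pos"]+M[:,2]*a for a in (0,.025)]
uv=[proj(i,q)[0] for q in pts];print(uv)
o=np.maximum(uv[0].astype(int)-[60,60],0)
cr=np.ascontiguousarray(cv2.resize(v[o[1]:o[1]+110,o[0]:o[0]+130],None,fx=5,fy=5,interpolation=cv2.INTER_CUBIC))
for q in uv: cv2.circle(cr,tuple(int(x) for x in (q-o)*5),3,(255,0,255),-1)
cv2.imwrite("pics/side7.png",cr[:,:,::-1])
E
```

```text
t 8.35 tcp [0.4846 0.3128 0.2671] yaw 117.28450340371572 zaxis [-0.0013 -0.0005 -1.    ] F [ 0.4741 -0.0032 -0.3232] M [ 0.0124 -0.2272  0.0161] w 0.00022053404519995043 q [ 0.3702  0.4098  1.2753  0.      1.4579 -0.106 ]
['IKError', 'camera', 'camera_info', 'close_job', 'read_state', 'search_frame', 'tip_extent', 'trace']
[array([254.93072596, 263.94531995]), array([255.48611792, 271.30351478])]
```

View pics/side7.png

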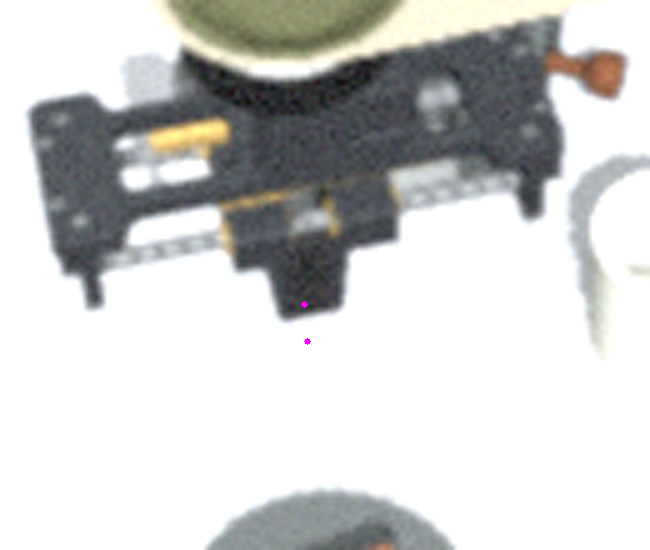

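The side picture (fingertip end at about crop pixel (310,312), with the reported TCP at (304,304)) and the depth data both put the fingertips about 6 mm *behind* the reported TCP. The stated position is 25 mm ahead of it. The failed grasp agrees, since the fingers shut on top of the bar. I'll grasp about 31 mm lower, after re-opening the gripper and turning back.

Emit:
move_arm(rows=[[0,0,0,0.14,-1],[0,0,0,0.14,-1],[0,0,0,0.14,-1],[0,0,0,0.14,-1],[0,0,0,0.14,-1],[0,0,0,0.14,-1],[0,0,0,0.14,-1],[0,0,0,0.14,-1],[0,0,0,0.14,-1],[0,0,0,0.14,-1],[0,0,0,0,-1],[0,0,0,0,-1]])

```text
clock: 9.6
tcp_pos: [0.4847, 0.3129, 0.2677]
tool_rot: [-0.0, 0.948, 0.318, -0.0]
wrist_force: [-0.2, 0.1, 0.1]
grip_width: 0.0881
```

```bash
python3 st.py .4855 .3135 .018
```

```text
t 9.6 tcp [0.4847 0.3129 0.2677] yaw 37.09731347463306 zaxis [-0.0004 -0.0001 -1.    ] F [-0.2004  0.0707  0.0671] M [ 0.0285 -0.0223  0.0094] w 0.08811724957133134 q [0.3702 0.4092 1.2747 0.     1.4581 1.2935]
tool delta [0.0011 0.     0.2497]
```

Emit:
move_arm(rows=[[0.001,0,0.04,0,-1],[0,0,0.04,0,-1],[0,0,0.04,0,-1],[0,0,0.04,0,-1],[0,0,0.03,0,-1],[0,0,0.02,0,-1],[0,0,0.01,0,-1],[0,0,0,0,-1]])

```text
clock: 10.4
tcp_pos: [0.4851, 0.3133, 0.0471]
tool_rot: [0.0, 0.948, 0.318, -0.001]
wrist_force: [-0.1, 0.4, -0.1]
grip_width: 0.0879
```

Emit:
move_arm(rows=[[0,0,0.01,0,-1],[0,0,0.01,0,-1],[0,0,0.005,0,-1],[0,0,0.003,0,-1],[0,0,0,0,-1],[0,0,0,0,-1]])

```text
clock: 11.0
tcp_pos: [0.4857, 0.3136, 0.0202]
tool_rot: [-0.0, 0.948, 0.317, 0.0]
wrist_force: [0.6, 0.0, -0.3]
grip_width: 0.0882
```

```bash
python3 st.py .4855 .3135 .018
```

```text
t 11.0 tcp [0.4857 0.3136 0.0202] yaw 37.00261095257033 zaxis [ 0.0004  0.0002 -1.    ] F [ 0.6455  0.0169 -0.3122] M [-0.0248 -0.0175  0.0352] w 0.08824854236239324 q [0.3707 0.6726 1.5486 0.     0.9199 1.2957]
tool delta [-0.0002 -0.0001  0.0022]
```

Emit:
move_arm(rows=[[0,0,0.001,0,1],[0,0,0,0,1],[0,0,0,0,1],[0,0,0,0,1],[0,0,0,0,1],[0,0,0,0,1],[0,0,0,0,1],[0,0,0,0,1],[0,0,0,0,1],[0,0,0,0,1],[0,0,0,0,1],[0,0,0,0,1]])

```text
clock: 12.2
tcp_pos: [0.4855, 0.3135, 0.0189]
tool_rot: [0.0, 0.948, 0.317, 0.0]
wrist_force: [-0.6, 0.3, 0.0]
grip_width: 0.0154
```

```bash
python3 st.py .4855 .3135 .018
```

```text
t 12.2 tcp [0.4855 0.3135 0.0189] yaw 37.00509358272291 zaxis [ 0. -0. -1.] F [-0.5701  0.2606  0.0479] M [ 0.0082 -0.0343  0.0004] w 0.015354562248528141 q [ 0.3707  0.6745  1.5493 -0.      0.9178  1.2957]
tool delta [-0.     -0.      0.0009]
```

Emit:
move_arm(rows=[[0,0,-0.01,0,1],[0,0,-0.015,0,1],[0,0,-0.025,0,1],[0,0,-0.03,0,1],[0,0,-0.03,0,1],[0,0,-0.03,0,1],[0,0,-0.03,0,1],[0,0,-0.03,0,1],[0,0,-0.02,0,1],[0,0,-0.01,0,1],[0,0,0,0,1]])

```text
clock: 13.3
tcp_pos: [0.4856, 0.3136, 0.2499]
tool_rot: [-0.0, 0.948, 0.317, 0.001]
wrist_force: [0.2, 0.3, -4.6]
grip_width: 0.0154
```

```bash
python3 st.py .5685 -.0312 .25;python3 - <<'E'
from plant import *
import cv2
p,d=camera("side");cv2.imwrite("pics/side8.png",p[:,:,::-1])
E
```

```text
t 13.3 tcp [0.4856 0.3136 0.2499] yaw 37.005120021999566 zaxis [ 0.0015  0.0006 -1.    ] F [ 0.2024  0.2891 -4.6063] M [-0.0054  0.0501 -0.0228] w 0.015369649269413017 q [ 0.3707  0.4201  1.3046 -0.      1.4153  1.2957]
tool delta [-0.1413  0.3252 -0.0002]
```

View pics/side8.png

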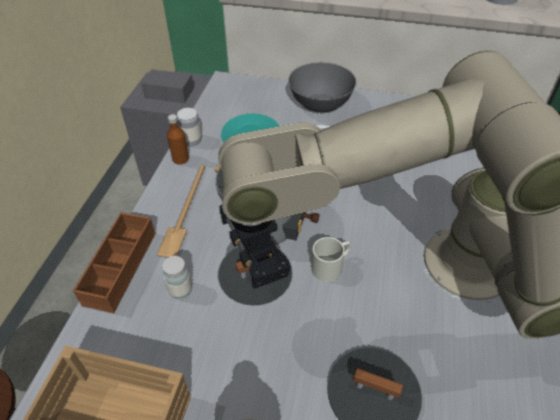

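The damper is held: the disc at (255,272) has lifted with the gripper, and the wrist carries 4.6 N. I'm moving it over the ring.

Emit:
move_arm(rows=[[-0.006,0.0145,0,0,1],[-0.013,0.03,0,0,1],[-0.0145,0.033,0,0,1],[-0.0145,0.033,0,0,1],[-0.0145,0.033,0,0,1],[-0.0145,0.033,0,0,1],[-0.0145,0.033,0,0,1],[-0.0145,0.033,0,0,1],[-0.0145,0.033,0,0,1],[-0.0135,0.03,0,0,1],[-0.007,0.0165,0,0,1],[0,0,0,0,1]])

```text
clock: 14.55
tcp_pos: [0.5666, -0.0307, 0.2478]
tool_rot: [-0.0, 0.949, 0.316, -0.001]
wrist_force: [-0.6, 0.7, -3.4]
grip_width: 0.0154
```

Emit:
move_arm(rows=[[0,0,0,0,1],[0,0,0,0,1],[0,0,0,0,1]])

```text
clock: 14.85
tcp_pos: [0.5665, -0.0275, 0.249]
tool_rot: [-0.0, 0.948, 0.318, 0.0]
wrist_force: [-0.1, -0.0, -3.7]
grip_width: 0.0156
```

```bash
python3 st.py .5685 -.0312 .25;python3 - <<'E'
from plant import *
from h import *
s=read_state();zt=s["tcp_pos"][2]-.019+.011;print("disc top z expected",zt)
for n in ("top","side"):
    p,d=camera(n);i=camera_info(n);np.savez(f"pics/{n}9.npz",p=p,d=d)
    cv2.imwrite(f"pics/{n}9.png",p[:,:,::-1])
    g=p.astype(float).mean(2)
    print(n,edgefit(i,g,s["tcp_pos"][:2],zt,.075))
E
```

```text
t 14.85 tcp [ 0.5665 -0.0275  0.249 ] yaw 37.08826974015558 zaxis [-0.      0.0002 -1.    ] F [-0.0829 -0.0308 -3.6998] M [-0.0716  0.0115  0.0128] w 0.015586333046014674 q [-0.255   0.3969  1.3407  0.0001  1.4041  0.6685]
tool delta [-0.0007  0.0042 -0.001 ]
disc top z expected 0.2409637932502621
top (array([ 0.56941491, -0.01935775]), np.float64(0.0738410925842388), np.float64(0.001078645830540839), np.int64(42))
side (array([ 0.56700957, -0.02564665]), np.float64(0.07575159392186753), np.float64(0.0009999007739244301), np.int64(109))
```

View pics/top9.png

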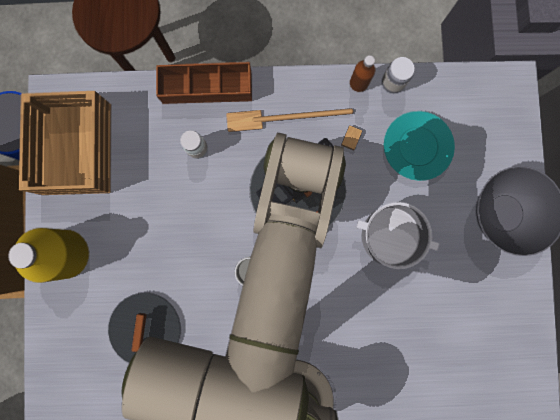

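View pics/side9.png

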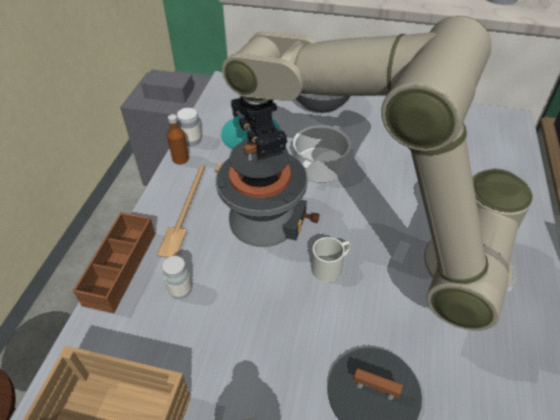

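Emit:
move_arm(rows=[[-0.0005,0.004,0.01,0,1],[0,0,0.01,0,1],[0,0,0.01,0,1],[0,0,0.005,0,1],[0,0,0,0,1],[0,0,0,0,1]])

```text
clock: 15.55
tcp_pos: [0.5688, -0.0321, 0.2141]
tool_rot: [0.0, 0.948, 0.317, 0.0]
wrist_force: [1.3, 0.3, -3.1]
grip_width: 0.0158
```

```bash
cat > look.py <<'E'
from plant import *
from h import *
import sys
s=read_state();zt=s["tcp_pos"][2]-.019+.011
n="side";p,d=camera(n);i=camera_info(n);np.savez(f"pics/{n}_{sys.argv[1]}.npz",p=p,d=d)
g=p.astype(float).mean(2);red=p[...,0].astype(float)-p[...,1]
print(n,edgefit(i,g,s["tcp_pos"][:2],zt,.075),edgefit(i,red,s["tcp_pos"][:2],zt,.075,sign=1))
u=proj(i,[.568,-.031,.2])[0].astype(int)
cr=cv2.resize(p[u[1]-60:u[1]+60,u[0]-75:u[0]+75],None,fx=5,fy=5,interpolation=cv2.INTER_CUBIC)
cv2.imwrite(f"pics/s_{sys.argv[1]}.png",cr[:,:,::-1])
E
python3 st.py .5686 -.0313 .204; python3 look.py a
```

```text
t 15.55 tcp [ 0.5688 -0.0321  0.2141] yaw 36.99698117504086 zaxis [ 0.0003 -0.     -1.    ] F [ 1.2776  0.312  -3.1021] M [-0.0391  0.0534  0.0212] w 0.015770657490678918 q [-0.2619  0.4262  1.3894  0.      1.3257  0.6632]
tool delta [ 0.0003 -0.0007  0.0101]
side (array([ 0.56975938, -0.03024447]), np.float64(0.07683426031163566), np.float64(0.0008872350145358107), np.int64(100)) (array([ 0.5681621 , -0.02745481]), np.float64(0.07297249702218106), np.float64(0.0004645645914684329), np.int64(87))
```

View pics/s_a.png

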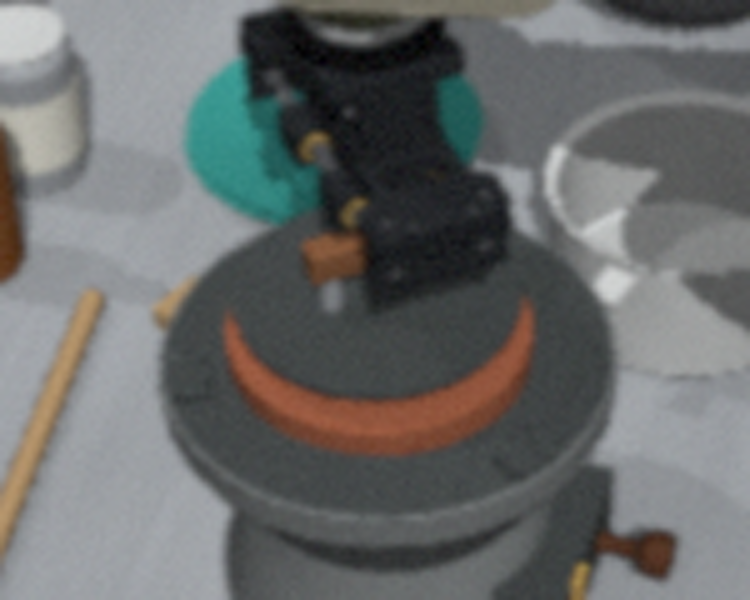

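Emit:
move_arm(rows=[[0,-0.0005,0.003,0,1],[0,0,0.003,0,1],[0,0,0.001,0,1],[0,0,0,0,1]])

```text
clock: 16.0
tcp_pos: [0.5683, -0.0316, 0.2067]
tool_rot: [-0.0, 0.948, 0.317, -0.0]
wrist_force: [-0.5, 0.1, -3.3]
grip_width: 0.0156
```

Emit:
move_arm(rows=[[0,0,0.001,0,1],[0,0,0.001,0,1],[0,0,0,0,1]])

```text
clock: 16.3
tcp_pos: [0.5684, -0.0316, 0.2048]
tool_rot: [-0.0, 0.948, 0.317, -0.0]
wrist_force: [-0.4, 0.1, -3.0]
grip_width: 0.0157
```

```bash
python3 st.py .5686 -.0313 .204
```

```text
t 16.3 tcp [ 0.5684 -0.0316  0.2048] yaw 37.004267087729666 zaxis [-0.0002  0.     -1.    ] F [-0.431   0.1471 -2.9702] M [ 0.0067 -0.0141 -0.0225] w 0.01569494955551696 q [-0.2613  0.4328  1.4044 -0.      1.3046  0.6636]
tool delta [ 0.0004 -0.0001  0.0008]
```

Emit:
move_arm(rows=[[0,0,0.001,0,1],[0,0,0.0005,0,1],[0,0,0,0,1]])

```text
clock: 16.6
tcp_pos: [0.5684, -0.0316, 0.2033]
tool_rot: [-0.0, 0.948, 0.317, -0.0]
wrist_force: [-0.8, 0.3, -2.7]
grip_width: 0.0156
```

Emit:
move_arm(rows=[[0,0,0.001,0,1],[0,0,0,0,1]])

```text
clock: 16.8
tcp_pos: [0.5684, -0.0316, 0.2023]
tool_rot: [-0.0, 0.948, 0.317, -0.0]
wrist_force: [0.5, -0.2, -3.0]
grip_width: 0.0155
```

Emit:
move_arm(rows=[[0,0,0.001,0,1],[0,0,0,0,1]])

```text
clock: 17.0
tcp_pos: [0.5684, -0.0316, 0.2013]
tool_rot: [-0.0, 0.948, 0.317, -0.0]
wrist_force: [0.6, -0.4, -2.2]
grip_width: 0.0153
```

Emit:
move_arm(rows=[[0,0,0.001,0,1],[0,0,0,0,1]])

```text
clock: 17.2
tcp_pos: [0.5684, -0.0316, 0.2003]
tool_rot: [-0.0, 0.948, 0.317, -0.0]
wrist_force: [0.0, -0.5, -3.1]
grip_width: 0.0154
```

Emit:
move_arm(rows=[[0,0,0.001,0,1],[0,0,0,0,1]])

```text
clock: 17.4
tcp_pos: [0.5684, -0.0316, 0.1993]
tool_rot: [-0.0, 0.948, 0.317, -0.0]
wrist_force: [0.1, -0.1, -3.4]
grip_width: 0.0153
```

Emit:
move_arm(rows=[[0,0,0.001,0,1],[0,0,0,0,1]])

```text
clock: 17.6
tcp_pos: [0.5683, -0.0316, 0.1983]
tool_rot: [-0.0, 0.948, 0.317, -0.0]
wrist_force: [-0.2, 0.4, -3.3]
grip_width: 0.0154
```

```bash
python3 st.py .5686 -.0313 .198; python3 look.py b
```

```text
t 17.6 tcp [ 0.5683 -0.0316  0.1983] yaw 37.00306105250149 zaxis [-0.0003  0.0001 -1.    ] F [-0.2273  0.4259 -3.2711] M [-0.0503  0.0293  0.0432] w 0.015442207124726902 q [-0.2613  0.4382  1.4138 -0.      1.2898  0.6637]
tool delta [ 0.0004 -0.0001  0.0003]
side (array([ 0.57125595, -0.02742546]), np.float64(0.07676062412098413), np.float64(0.0007983586800697926), np.int64(104)) (array([ 0.56792768, -0.0282004 ]), np.float64(0.07343569275607127), np.float64(0.0005962375412078357), np.int64(114))
```

View pics/s_b.png

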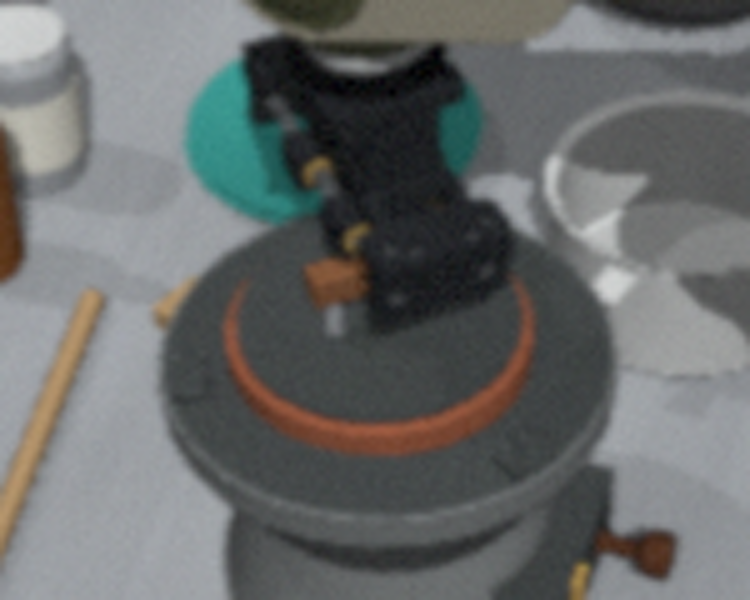

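Emit:
move_arm(rows=[[0,0,0.0005,0,1],[0,0,0,0,1]])

```text
clock: 17.85
tcp_pos: [0.5684, -0.0316, 0.1979]
tool_rot: [0.0, 0.948, 0.317, 0.0]
wrist_force: [0.7, -0.4, -3.7]
grip_width: 0.0154
```

Emit:
move_arm(rows=[[0,0,0.0005,0,1],[0,0,0,0,1]])

```text
clock: 18.05
tcp_pos: [0.5684, -0.0316, 0.1979]
tool_rot: [0.0, 0.948, 0.317, 0.0]
wrist_force: [-2.3, 1.2, 0.6]
grip_width: 0.0154
```

Emit:
move_arm(rows=[[0,0,0.0005,0,1],[0,0,0,0,1]])

```text
clock: 18.25
tcp_pos: [0.5685, -0.0316, 0.1979]
tool_rot: [0.0, 0.948, 0.317, 0.0]
wrist_force: [-4.3, 0.8, 7.0]
grip_width: 0.0154
```

Contact came at TCP z 0.1979, the height predicted for a seated plate. I'm easing the load off and then releasing.

Emit:
move_arm(rows=[[0,0,-0.0005,0,1],[0,0,-0.0002,0,1],[0,0,0,0,1]])

```text
clock: 18.55
tcp_pos: [0.5684, -0.0316, 0.1979]
tool_rot: [0.0, 0.948, 0.317, 0.0]
wrist_force: [-3.3, 0.2, 4.6]
grip_width: 0.0156
```

Emit:
move_arm(rows=[[0,0,0,0,0.3],[0,0,0,0,0],[0,0,0,0,-0.5],[0,0,0,0,-1],[0,0,0,0,-1],[0,0,0,0,-1],[0,0,0,0,-1],[0,0,0,0,-1],[0,0,0,0,-1],[0,0,0,0,-1]])

```text
clock: 19.55
tcp_pos: [0.5684, -0.0316, 0.1976]
tool_rot: [0.0, 0.948, 0.317, 0.0]
wrist_force: [-0.3, 0.3, 0.7]
grip_width: 0.088
```

```bash
python3 st.py .5686 -.0313 .198; python3 look.py c
```

```text
t 19.55 tcp [ 0.5684 -0.0316  0.1976] yaw 37.002997582563935 zaxis [ 0. -0. -1.] F [-0.2518  0.2936  0.6619] M [-0.0094 -0.0648 -0.0312] w 0.08800165241433676 q [-0.2613  0.4387  1.4148 -0.      1.2881  0.6637]
tool delta [ 0.0003 -0.0001 -0.0004]
side (array([ 0.57167315, -0.02853935]), np.float64(0.0768778966853791), np.float64(0.000702820673204831), np.int64(105)) (array([ 0.56799246, -0.02826766]), np.float64(0.07344671692575161), np.float64(0.0005725388238585632), np.int64(115))
```

View pics/s_c.png

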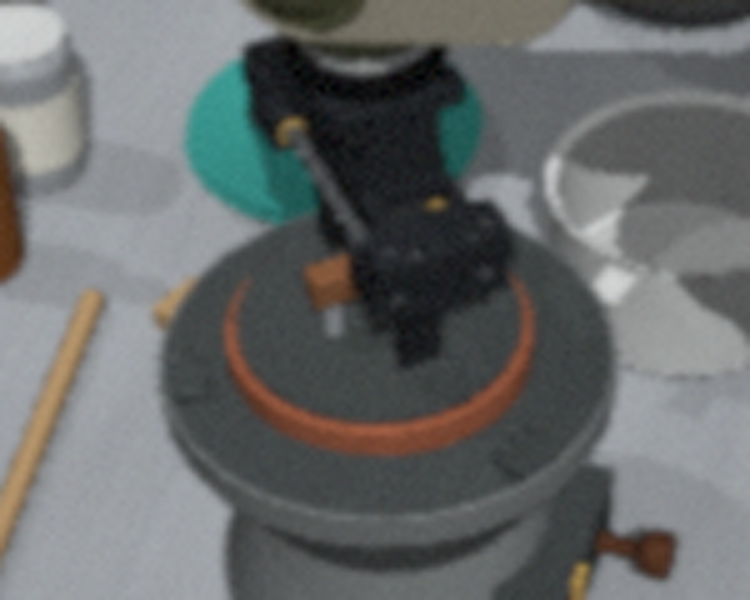

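Emit:
move_arm(rows=[[0,0,-0.01,0,-1],[0,0,-0.02,0,-1],[0,0,-0.03,0,-1],[0,0,-0.03,0,-1],[0,0,-0.03,0,-1],[-0.02,-0.03,-0.01,0,-1],[-0.025,-0.04,0,0,-1],[-0.025,-0.04,0,0,-1],[-0.025,-0.04,0,0,-1],[-0.025,-0.04,0,0,-1],[-0.02,-0.03,0,0,-1],[0,0,0,0,-1]])

```text
clock: 20.8
tcp_pos: [0.3217, 0.0609, 0.329]
tool_rot: [0.001, 0.948, 0.318, 0.001]
wrist_force: [1.1, -0.3, 0.8]
grip_width: 0.0879
```

```bash
cat > chk.py <<'E'
from plant import *
from h import *
yy,xx=np.mgrid[:420,:560];uv=np.c_[xx.ravel(),yy.ravel()]
for n in ("top","side"):
    p,d=camera(n);i=camera_info(n);np.savez(f"pics/{n}_f.npz",p=p,d=d);cv2.imwrite(f"pics/{n}_f.png",p[:,:,::-1])
    g=p.astype(float);red=g[...,0]-g[...,1]
    print(n,"disc(red edge) z.190",edgefit(i,red,(.568,-.031),.190,.075,w=.008,sign=1),"ring outer",edgefit(i,red,(.568,-.031),.185,.08,w=.006,sign=-1))
    P=depthpts(i,uv,d);m=(np.hypot(P[:,0]-.568,P[:,1]+.031)<.07)&(abs(P[:,2]-.19)<.012)
    Q=P[m];A=np.c_[Q[:,:2]-[.568,-.031],np.ones(len(Q))];c=np.linalg.lstsq(A,Q[:,2],rcond=None)[0];print(" disc plane tilt deg",np.degrees(c[:2]).round(2),"z",c[2].round(4),len(Q))
    m=(np.hypot(P[:,0]-.565,P[:,1]+.029)<.115)&(np.hypot(P[:,0]-.565,P[:,1]+.029)>.092)&(abs(P[:,2]-.17)<.008)
    Q=P[m];A=np.c_[Q[:,:2]-[.568,-.031],np.ones(len(Q))];c=np.linalg.lstsq(A,Q[:,2],rcond=None)[0];print(" shell plane tilt",np.degrees(c[:2]).round(2),"z",c[2].round(4))
E
python3 st.py; python3 chk.py
```

```text
t 20.8 tcp [0.3217 0.0609 0.329 ] yaw 37.09232826636321 zaxis [ 0.0033 -0.0004 -1.    ] F [ 1.0623 -0.2583  0.8191] M [ 0.0084 -0.0935 -0.0064] w 0.08785850938590176 q [-0.1761 -0.2094  1.8052  0.0001  1.5425  0.7473]
top disc(red edge) z.190 (array([ 0.56730641, -0.03219047]), np.float64(0.07445124794565237), np.float64(0.00036639433163212), np.int64(180)) ring outer (array([ 0.5672487 , -0.03169037]), np.float64(0.07989688635984964), np.float64(0.0003976043213876799), np.int64(180))
 disc plane tilt deg [-0.04  0.05] z 0.1893 2349
 shell plane tilt [ 0.02 -0.05] z 0.1699
side disc(red edge) z.190 (array([ 0.567926  , -0.02799519]), np.float64(0.07344048101915349), np.float64(0.0005974963185863073), np.int64(115)) ring outer (array([ 0.56866288, -0.03049753]), np.float64(0.08107037751725339), np.float64(0.0009076803733956162), np.int64(83))
 disc plane tilt deg [ 0.11 -0.11] z 0.1923 1286
 shell plane tilt [ 0.1  -0.01] z 0.1725
```

View pics/top_f.png

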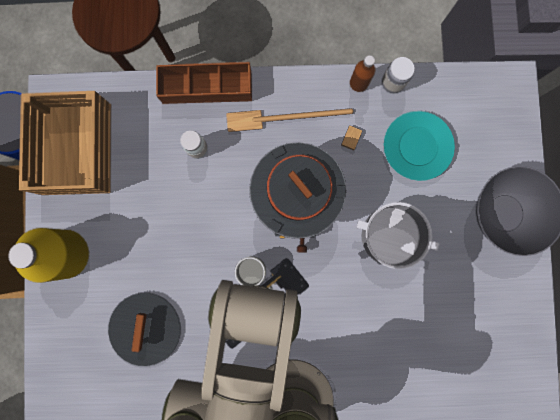

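View pics/side_f.png

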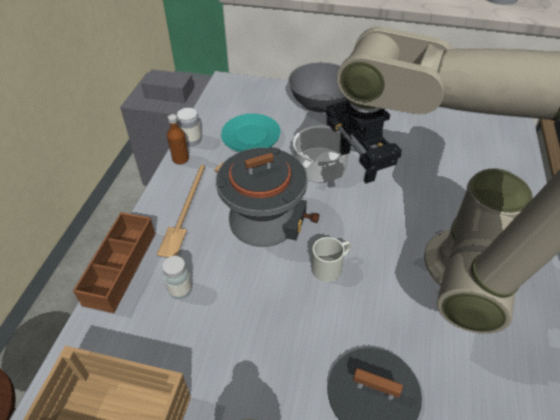

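The top picture shows an even clay rim all round the plate at (300,187), and nothing else has moved. I'm handing the job in.

Emit:
move_arm(rows=[[0,0,0,0,-1],[0,0,0,0,-1]])

```text
clock: 21.1
tcp_pos: [0.3249, 0.0595, 0.3275]
tool_rot: [-0.0, 0.948, 0.317, -0.0]
wrist_force: [1.0, 0.8, -0.3]
grip_width: 0.0882
```

```bash
python3 -c "
from plant import *
print(close_job())"
```

```text
the job is handed in; nothing more can be done
None
```

The 150 mm damper plate now sits on the clay ring with its boss in the mouth. I let go and handed the job in at about 21 s. I picked it out from the larger look-alike by its measured size, gripped it by the wooden bar and lowered it onto the ring in steps of 1 mm or less.

**Last checks**
- **Contact:** the plate landed at exactly the height predicted for a seated boss. The wrist force went from about -3.7 N hanging to +7.0 N at most, so the load on the clay was roughly 11 N against the 30 N limit.
- **Top camera:** the disc and ring centres agree to 0.5 mm. Tilt is under 0.1°, and the disc top is 19.4 mm above the shell top (20 mm expected when seated).
- **Other things:** nothing else on the trolley looked moved in either picture.

**What failed or disagreed**
- **First grasp missed:** the fingers shut on top of the bar with about 5 N, and the plate did not move. Pictures and depth showed the fingertips about 6 mm behind the reported TCP, not the stated 25 mm ahead. I grasped about 29 mm lower and it held, with a 15.4 mm opening on the 16 mm bar.
- **Side camera:** its fit put the disc 2–3 mm off the ring's centre. That fit sees only part of the rim, from an angle, so I trusted the full-circle top view and the seating height. It read the disc 19.8 mm above the shell and level to about 0.1°.

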